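Pack the canister and close up the kit case

ROBOT

A 6-joint arm with a two-finger parallel gripper is mounted at the origin on a cart in front of the work surface, level with it; the furniture and walls round the work are solid. World frame = base frame: x ahead of the robot, y to its left, z up, the work surface at z = 0. Lengths are in m, angles in degrees, forces in N, time in s.
With the tool pointing down it reaches from about 0.375 to 0.925 m from the base axis. Payload 5.7 kg.
Tool frame: the origin (TCP) lies midway between the tips of the shut fingers; the grasp point (between the pads) lies 19 mm behind it; z points along the fingers, y is the line along which they close (so a half turn about z gives the same grasp; the last joint's range is limited). The gripper opens to 85 mm and grips with 20 to 120 N. Pads are 22 mm wide; open, the fingers measure 114 mm over their backs; the gripper's body (76 mm by 85 mm) begins 54 mm behind the grasp point. The pads swing forward as they close: fully open they stand 13 mm farther back than shut.
Start: joints at [57.978, 20.558, 86.54, -0, 72.909, -6.595], TCP at [0.258, 0.542, 0.231] pointing down, gripper open.
Joint ranges: [-170.27, 170.27], [-57.76, 135], [12.27, 136.19], [-55.21, 235.2], [11.17, 155.16], [-170.74, 170.74]. Speed limits (degrees/s): [136.94, 136.94, 180, 180, 180, 180].

INTERFACE

Orientations are given as [roll, pitch, yaw] about the fixed x, y, z axes, in that order (R = Rz(yaw) Ry(pitch) Rx(roll)).
In Python, from station import ctrl gives the robot as it stands.
- The arm moves only by the tool shift_gripper, called after "Emit:" by a JSON object that holds its "fn" and its "kwargs", one argument or row to a line. Schema: {"type":"object","properties":{"deltas":{"type":"array","items":{"type":"number"},"minItems":6,"maxItems":60},"jaw":{"type":"number"},"only":{"type":"string"},"quiet":{"type":"boolean"},"lines":{"type":"string"}},"required":["deltas"],"additionalProperties":false}. deltas is one flat list of numbers that holds 1 to 10 rows one after another, with no inner brackets; each row has 6 numbers: dx, dy, dz in m, then a rotation vector rx, ry, rz in degrees; each row shifts and turns the commanded pose from where the row before left it, along the tool's axes as they then stand; what a row does not reach is not made up. A row lasts 1/12 s, in which the tool goes at most 0.0417 m and 7.16 degrees, less where a joint would pass 70% of its speed; a pose out of reach is approached as far as the arm can. jaw is the finger opening in m, set as the call begins (left out keeps the last). The fingers move at their own pace and stop on an object; the grip force is fixed at half the most. Time passes only in rows, so rows that do not move let the fingers close. The tool returns the time, the measured TCP pose, the force, the opening and the grip force at its end. only (a regular expression) keeps the lines of the reply that match it, lines (a string "A,B") keeps lines A to B, and quiet returns only ok. Input that does not fit is refused with a message, and nothing moves.
- ctrl.observe(): the state, without advancing time (a new reading comes with each control period).
- ctrl.capture(name): name is "side" or "top" or "wrist"; returns a dict with "image" (384x512x3 uint8, red, green, blue), "K" (3x3 intrinsics, pixels), "R" (3x3) and "t" (3): a world point X has camera coordinates R X + t. Camera axes: x right, y down, z forward; pixel columns grow to the right and rows downward; lengths in m; the calibration is good to about 2 mm. A picture is of the moment at which its call begins. There is no depth.
- ctrl.finish_job(): hands the job in; it is judged then, once.
The state is a dict: "time_s": time; "joint_pos": joint angles; "dq": joint speeds; "tau": joint torques, N m; "ee_pos": TCP position; "orientation": TCP orientation; "wrist_force": force on the tool from outside, world axes, zero at the start; "torque": the same for the moment, N m; "finger_gap": finger opening in m; "gripper_force": force on a finger pad.
Only numpy, scipy, OpenCV 4.12 (cv2) and the standard library are available. Lean on these libraries where they do the work, as an engineer would, in place of code of your own. Each camera call takes 0.05 s, during which the arm holds its last target. There are 200 camera calls.

TASK

Pack up the kit: lift the handled metal canister off its black tripod stand, keeping it upright, and set it down gently, without dropping it, in the empty bay of the open blue case. Let go of it, then swing the case's lid fully shut, and only then swing the red-handled clamp lever over and down onto the lid as far as it goes. Leave the small black-lidded pot in its own bay and leave the things lying around the stand where they are.

Things in the scene. Friction and masses are not known exactly. Their poses are not given: they have to be found in the camera images.
- case: Blue case, fixed. Base 130 (x) x 205 (y) x 60 mm high, 5 mm walls and floor. Origin: centre of underside. Lid hinge on its +x side; clamp bracket (34 mm wide, to y = -130, 128 mm high) on its -y side. A divider 40 mm high at y = -10 mm parts the empty bay (y -7.5 to 97.5) from the pot's bay (y -97.5 to -12.5). Shut, the lid's top is 102.5 mm above the bench.
- bay (a point): Centre of the empty bay's floor (case frame 0, 45, 5 mm); axes as the case. The bay is 120 (x) x 105 (y) mm inside.
- lid (a joint): Lid hinge, 0 rad = fully shut, 1.75 = fully open (starts 1.4 to 1.7, standing nearly upright or leaning back). Stiff hinge: the lid stays where it is left, and moving it takes about 1 to 5 N at its front edge. The hinge axis runs along the case's y at case x = +65 mm, z = 60 mm.
- lid_top (a point): Point on the outer face (top when shut) of the lid, a hollow blue cover 134 x 209 x 42 mm; 115 mm in front (-x) of the hinge axis, 42.5 mm above it when shut, mid-width. The face's front edge is 132 mm from the axis; a thumb lip stands out 7 mm more. Site +z: outward normal of the face, straight up when shut, leaning to the case's +x by the lid's angle.
- lid_hinge (a point): Point on the lid's hinge axis, halfway along y; turns with the lid.
- clamp (a joint): Clamp lever hinge, 0 rad = fully down, lying level across the lid; pi/2 = straight up; starts 1.7 to 2.0 (leaning outwards, away from the case to its -y side). Stays where it is left; moving it takes about 0.5 to 2 N at the tip.
- clamp_tip (a point): End of the lever's red round grip (16 mm thick, 50 mm long), 98 mm from the pivot; the grip's rounded end goes 8 mm farther. +y of this point points outwards along the lever. At the start the lever's end stands up to 225 mm above the bench, so carry things over it well above that.
- clamp_pivot (a point): Lever's pivot, at case frame (0, -122, 118) mm; the pivot axis runs along the case's x. At lever angle b the lever points along the case's (0, cos b, sin b).
- stand: Black three-legged stand, fixed: a flat round top of 92 mm diameter, 50 mm above the bench; feet within 55 mm of its centre. Origin: on the bench under its centre.
- canister: Closed aluminium canister with a yellow band, 75 mm diameter and 52 mm high without the handle, 250 g, standing on the stand. Origin: centre of its underside, z up; a fixed arched handle runs along its x axis.
- handle (a point): Middle of the canister's handle grip: a black bar 10 mm thick and 36 mm long along x, its axis 79 mm above the canister's underside; 22 mm are free between it and the canister's top. It can be pinched from above across the bar.
- pot: Small white pot with a black lid, 45 mm diameter, 35 mm high, standing in the case's smaller bay (leave it there). Origin: centre of its underside.
- file: Small file with a wooden handle, 14 x 150 x 14 mm, lying beside the stand (bystander). Origin: centre of the underside.
- tape: Yellow tape measure, 24 x 64 x 14 mm, near the stand (bystander). Origin: centre of the underside.
- marker: Black-capped marker, 13 x 136 x 13 mm, near the stand (bystander). Origin: centre of the underside.

How it is judged (in metres and radians):
On the way, in this order (a step that is already met when the one before it is completed fails the run):
1. the canister stands upright on the floor of the empty bay, released (horizontal distance between canister and bay below 0.04 m and z of canister in the frame of bay below 0.006 m and angle between canister's own z axis and vertical below 0.1 rad and contact force between the fingers and canister below 0.1 N), for 0.2 s.
2. the lid is fully shut over it (value of joint lid below 0.04 rad), for 0.2 s.
3. the clamp lever is fully down (value of joint clamp below 0.08 rad and value of joint lid below 0.04 rad), for 0.2 s.
At the end, for the whole second after the job is handed in: The canister stands upright (within 0.1 rad) and at rest on the floor of the bay that was empty (its centre within 40 mm of the bay's centre, as far as the walls allow), the pot still stands in its own bay, the lid is shut (within 0.04 rad) and the clamp lever is down (within 0.08 rad) (all of step 3 and horizontal distance between canister and bay below 0.04 m and z of canister in the frame of bay below 0.006 m and angle between each of canister, pot's own z axis and vertical below 0.1 rad and linear speed of canister below 0.02 m/s and y of pot in the frame of case between -0.08 and -0.03 m and z of pot in the frame of case below 0.012 m); the robot touches nothing.
It fails at once if the canister is tipped more than 0.6 rad (angle between canister's own z axis and vertical above 0.6 rad).
It fails at once if the file, the tape measure or the marker is moved by more than 30 mm (distance of any of file, tape, marker from where it was at the start of the episode above 0.03 m).
It fails at once if the canister is let go more than 20 mm above the floor of the bay (horizontal distance between canister and bay below 0.06 m and z of canister in the frame of bay above 0.02 m and contact force between the fingers and canister below 0.05 N).
It also fails if it takes over 67 s, if anything falls off the work surface, if the arm or the gripper's body presses on something with over 40 N, if the wrist force passes 120 N, or if a joint passes its speed limit or range.

## Working session

There is one attempt and no reset: what is moved stays moved. The work goes in short steps, Python scripts to look and compute and a tool call to move; the robot and the scene stay as the last step left them, time stands still between calls to the robot, and variables do not carry over. Pictures are saved under pics/ and viewed, at most 10 in all, crops included, and the job is handed in when it is done.

```bash
ls; mkdir -p pics; python3 - <<'E'
from station import ctrl
import cv2,numpy as np
print(ctrl.observe())
for n in ("side","top"):
    c=ctrl.capture(n); cv2.imwrite(f"pics/{n}0.png",c["image"][:,:,::-1]); np.savez(f"{n}0.npz",**c)
    print(n,c["K"].round(1).tolist(),c["R"].round(3).tolist(),c["t"].round(3).tolist())
E
```

```text
pics
station.py
{'time_s': 0.0, 'joint_pos': array([ 5.79799695e+01,  2.05971188e+01,  8.65995598e+01, -1.58836130e-03,
        7.29096148e+01, -6.59662523e+00]), 'dq': array([ 0.03805798,  0.05067098,  0.10031371,  0.06897551, -0.12450384,
       -0.00501301]), 'tau': array([ 7.41689400e-04, -5.27621555e+01, -2.78620684e+01, -2.49774057e-04,
        1.31486950e-02,  6.47618390e-05]), 'ee_pos': array([0.25724614, 0.54128829, 0.23045828]), 'orientation': array([-1.79894236e+02, -1.07035227e-02,  1.54577053e+02]), 'wrist_force': array([-0.24467292,  0.03167119, -0.00294736]), 'torque': array([ 0.02949393,  0.03952045, -0.00420711]), 'gripper_force': 0.0, 'finger_gap': 0.0854184886803764}
side [[469.1, 0.0, 249.2], [0.0, 469.1, 194.8], [0.0, 0.0, 1.0]] [[-0.974, -0.226, 0.008], [-0.131, 0.537, -0.833], [0.184, -0.813, -0.553]] [0.496, 0.152, 1.17]
top [[463.5, 0.0, 256.0], [0.0, 463.5, 194.4], [0.0, 0.0, 1.0]] [[-0.014, -1.0, -0.021], [-0.988, 0.017, -0.152], [0.153, 0.018, -0.988]] [0.02, 0.528, 1.217]
```

View pics/side0.png

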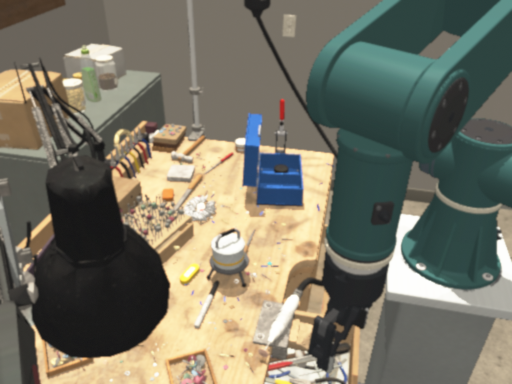

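View pics/top0.png

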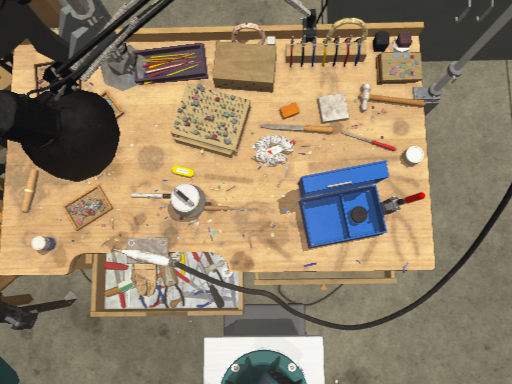

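The side view shows the case at (275,180) with its lid upright, and the canister on its stand at (230,250). In the top view the canister is at (187,200), the case at (345,210), and the clamp's red grip at (415,197). I'll zoom in to measure.

```bash
python3 - <<'E'
import cv2,numpy as np
im=cv2.imread("pics/top0.png")
a=cv2.resize(im[155:255,290:430],None,fx=5.5,fy=5.5,interpolation=cv2.INTER_CUBIC)
cv2.imwrite("pics/c1.png",a)
b=cv2.resize(im[155:225,125:260],None,fx=5.5,fy=5.5,interpolation=cv2.INTER_CUBIC)
s=cv2.imread("pics/side0.png")
cv2.imwrite("pics/c2.png",b)
E
```

```text
(no output)
```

View pics/c1.png

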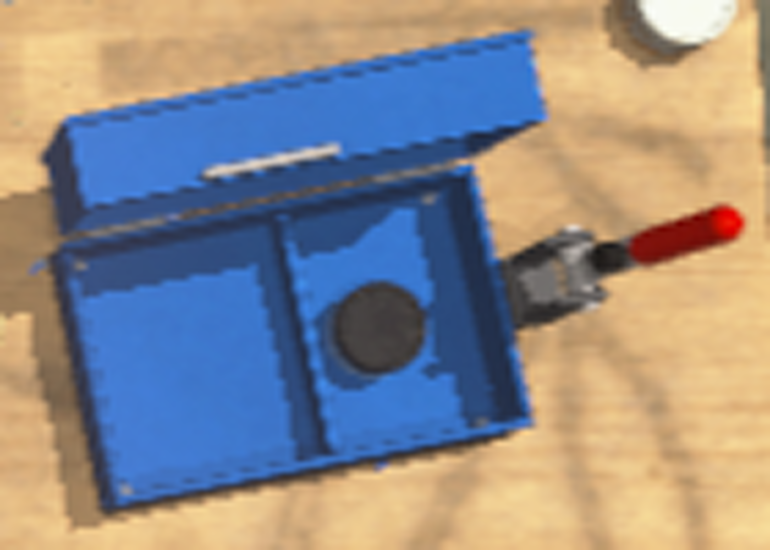

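View pics/c2.png

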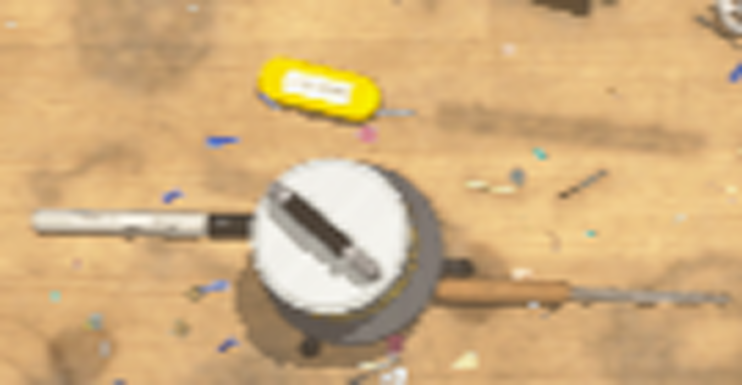

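Read from the c1 crop:
- Rim corners: (105,512), (532,427), (470,168) and (60,258).
- Lid outer-face front edge: (65,120) to (530,33).
- Grip end: about (735,222).

Read from the c2 crop:
- Canister top disc centre: (332,237).
- Handle bar: about (275,188) to (375,275).

Next I'll fit the poses.

```bash
cat > h.py <<'E'
import numpy as np
from scipy.optimize import least_squares
def proj(c,X):
    p=np.atleast_2d(X)@c["R"].T+c["t"]; p=p@c["K"].T; return p[:,:2]/p[:,2:]
def ray(c,px,z):
    d=c["R"].T@np.linalg.solve(c["K"],[px[0],px[1],1]); o=-c["R"].T@c["t"]
    return o+d*(z-o[2])/d[2]
def case(p,P):
    x,y,w=p[:3]; c,s=np.cos(w),np.sin(w); P=np.atleast_2d(P)
    return P@np.array([[c,-s,0],[s,c,0],[0,0,1]]).T+[x,y,0]
def lid(a,u,y,h): # u in front of the axis, h above when shut
    return [.065-u*np.cos(a)+h*np.sin(a), y, .06+u*np.sin(a)+h*np.cos(a)]
def lever(b,L): return [0,-.122+L*np.cos(b),.118+L*np.sin(b)]
E
python3 - <<'E'
from h import *
import cv2
c=np.load("top0.npz"); s=np.load("side0.npz")
f=lambda u,v,x0,y0:((u+.5)/5.5-.5+x0,(v+.5)/5.5-.5+y0)
obs=np.array([f(*q,290,155) for q in [(105,512),(532,427),(470,168),(60,258),(65,120),(530,33),(547,118),(735,220)]])
def model(p):
    a,b=p[3:]
    return case(p,[[-.065,.1025,.06],[-.065,-.1025,.06],[.065,-.1025,.06],[.065,.1025,.06],lid(a,.132,.1045,.0425),lid(a,.132,-.1045,.0425),lid(a,.132,-.1045,.0005),lever(b,.104)])
r=least_squares(lambda p:(proj(c,model(p))-obs).ravel(),[.5,-.2,0.2,1.5,1.8],loss='soft_l1')
print("case",r.x,np.degrees(r.x[2])); print((proj(c,model(r.x))-obs).round(1).tolist()); np.save("case.npy",r.x)
print("bay",case(r.x,[0,.045,.005]))
g=lambda q,z:ray(c,f(*q,125,155),z).round(4)
print("disc",g((332,237),.102)); h1=g((275,188),.129);h2=g((375,275),.129); print("handle",h1,h2,(h1+h2)/2, "bar",g((318,228),.129))
im=cv2.imread("pics/side0.png")
for q in proj(s,np.vstack([model(r.x),g((332,237),.102),h1,h2])): cv2.circle(im,tuple(int(v) for v in (q*8)),8,(0,255,255),-1,cv2.LINE_AA,3)
cv2.imwrite("pics/s1.png",cv2.resize(im[90:300,200:320],None,fx=2.8,fy=2.8,interpolation=cv2.INTER_CUBIC))
E
```

```text
case [ 0.46343249 -0.21741792  0.17861089  1.53183289  1.99201322] 10.233650400957604
[[1.4, 0.1], [0.4, 0.4], [0.2, -0.4], [-0.6, -2.0], [-1.5, 0.2], [-0.5, -0.8], [0.4, 0.8], [0.1, 0.6]]
bay [[ 0.45543766 -0.1731338   0.005     ]]
disc [0.5132 0.1945 0.102 ]
handle [0.5324 0.2164 0.129 ] [0.4912 0.1699 0.129 ] [0.5118  0.19315 0.129  ] bar [0.5134 0.1963 0.129 ]
```

View pics/s1.png

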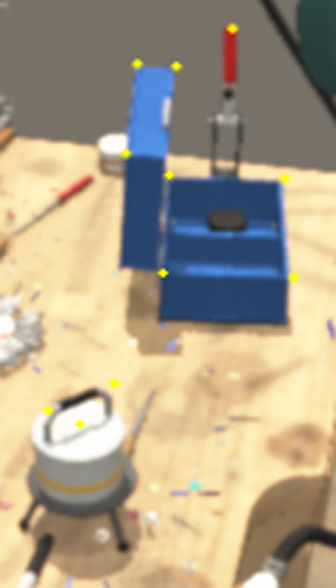

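```bash
cat > d.py <<'E'
# usage: d.py x y z  -> displacement from the measured pose in tool axes; prints state
import sys; from h import *; from station import ctrl
from scipy.spatial.transform import Rotation as Ro
o=ctrl.observe(); R=Ro.from_euler('xyz',o["orientation"],degrees=True)
print("t",round(o["time_s"],2),"q",o["joint_pos"].round(1),"p",o["ee_pos"].round(4),"rpy",o["orientation"].round(2),"F",o["wrist_force"].round(1))
X=np.array([float(v) for v in sys.argv[1:4]]); print("tool d",R.inv().apply(X-o["ee_pos"]).round(4))
p=np.load("case.npy"); c,s=np.cos(p[2]),np.sin(p[2]); q=o["ee_pos"]-[p[0],p[1],0]
print("tcp in case",[round(c*q[0]+s*q[1],4),round(-s*q[0]+c*q[1],4),round(q[2],4)])
if len(sys.argv)>4: print("rotvec tool",(R.inv()*Ro.from_euler('xyz',[float(v) for v in sys.argv[4:7]],degrees=True)).as_rotvec(degrees=True).round(2))
E
```

Emit:
{"fn": "shift_gripper", "kwargs": {
  "deltas": [0,0,0,0,0,7.1,0,0,0,0,0,7.1,0,0,0,0,0,7.1,0,0,0,0,0,7.1,0,0,0,0,0,7.1,0,0,0,0,0,7.1,0,0,0,0,0,7.1,0,0,0,0,0,7.1,0,0,0,0,0,7.1,0,0,0,0,0,7.1],
  "jaw": 0.085
}}

```text
time_s: 0.93
ee_pos: [0.2574, 0.5415, 0.2308]
orientation: [-180.0, 0.1, 83.2]
wrist_force: [0.9, -0.8, 0.5]
finger_gap: 0.0849
gripper_force: 0.0
```

Emit:
{"fn": "shift_gripper", "kwargs": {
  "deltas": [0,0,0,0,0,7,0,0,0,0,0,7,0,0,0,0,0,7,0,0,0,0,0,7,0,0,0,0,0,7,0,0,0,0,0,0,0,0,0,0,0,0]
}}

```text
time_s: 1.52
ee_pos: [0.2575, 0.5416, 0.2309]
orientation: [180.0, 0.0, 48.8]
wrist_force: [0.1, -0.3, -0.2]
finger_gap: 0.0846
gripper_force: 0.0
```

```bash
python3 d.py 0.5125 0.1945 0.23 180 0 48.6
```

```text
t 1.52 q [58.  20.6 86.6 -0.  72.9 99.2] p [0.2575 0.5416 0.2309] rpy [1.7999e+02 5.0000e-02 4.8780e+01] F [ 0.1 -0.3 -0.2]
tool d [-0.093   0.4205  0.0011]
tcp in case [np.float64(-0.0678), np.float64(0.7835), np.float64(0.2309)]
rotvec tool [0.01 0.05 0.18]
```

Emit:
{"fn": "shift_gripper", "kwargs": {
  "deltas": [-0.0078,0.035,0,0,0,0,-0.0078,0.035,0,0,0,0,-0.0078,0.035,0,0,0,0,-0.0078,0.035,0,0,0,0,-0.0078,0.035,0,0,0,0,-0.0078,0.035,0,0,0,0,-0.0078,0.035,0,0,0,0,-0.0078,0.035,0,0,0,0,-0.0078,0.035,0,0,0,0,-0.0078,0.035,0,0,0,0]
}}

```text
time_s: 2.35
ee_pos: [0.4691, 0.2502, 0.2313]
orientation: [-180.0, 0.0, 48.8]
wrist_force: [0.6, 0.3, -0.2]
finger_gap: 0.0852
gripper_force: 0.0
```

Emit:
{"fn": "shift_gripper", "kwargs": {
  "deltas": [-0.0075,0.035,0,0,0,0,-0.0075,0.0355,0,0,0,0,0,0,0,0,0,0,0,0,0,0,0,0]
}}

```text
time_s: 2.68
ee_pos: [0.5124, 0.1924, 0.2311]
orientation: [-180.0, 0.0, 48.5]
wrist_force: [0.2, -0.2, 0.3]
finger_gap: 0.0851
gripper_force: 0.0
```

```bash
python3 d.py 0.5125 0.1945 0.112 180 0 48.6
python3 - <<'E'
from station import ctrl
from h import *
import cv2
c=ctrl.capture("wrist"); np.savez("w1.npz",**c); im=c["image"][:,:,::-1].copy(); cv2.imwrite("pics/w1.png",im)
print(proj(c,[[.5125,.1945,.129],[.5132,.1945,.102]]).round(1))
E
```

```text
t 2.68 q [13.3 16.2 93.1 -0.  70.7 54.8] p [0.5124 0.1924 0.2311] rpy [-1.7999e+02  1.0000e-02  4.8550e+01] F [ 0.2 -0.2  0.3]
tool d [ 0.0017 -0.0013  0.1191]
tcp in case [np.float64(0.1209), np.float64(0.3946), np.float64(0.2311)]
rotvec tool [-0.01  0.01 -0.05]
[[253.7 190.9]
 [254.3 182.7]]
```

View pics/w1.png

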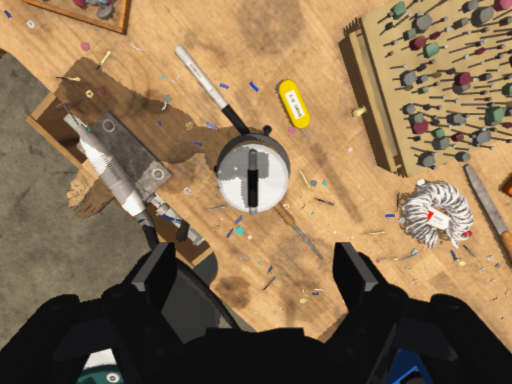

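The wrist view shows the bar running vertically at about (252,187), against a prediction of (254,191). That agrees to about 2 mm, so I'll descend and grip.

Emit:
{"fn": "shift_gripper", "kwargs": {
  "deltas": [0.0017,-0.0013,0.024,0,0,0,0,0,0.025,0,0,0,0,0,0.025,0,0,0,0,0,0.025,0,0,0,0,0,0.02,0,0,0,0,0,0,0,0,0,0,0,0,0,0,0]
}}

```text
time_s: 3.32
ee_pos: [0.5097, 0.1969, 0.1116]
orientation: [-179.9, 0.1, 48.7]
wrist_force: [0.1, 0.4, 0.8]
finger_gap: 0.0852
gripper_force: 0.0
```

Emit:
{"fn": "shift_gripper", "kwargs": {
  "deltas": [0,0,0,0,0,0,0,0,0,0,0,0,0,0,0,0,0,0,0,0,0,0,0,0,0,0,0,0,0,0,0,0,0,0,0,0,0,0,0,0,0,0,0,0,0,0,0,0],
  "jaw": 0
}}

```text
time_s: 3.98
ee_pos: [0.5122, 0.1958, 0.1128]
orientation: [179.9, -0.0, 48.6]
wrist_force: [0.7, -2.0, 4.0]
finger_gap: 0.0077
gripper_force: 58.5
```

```bash
python3 d.py 0.5125 0.1945 0.112
```

```text
t 3.98 q [ 13.7  24.2 100.4  -0.   55.3  55.2] p [0.5122 0.1958 0.1128] rpy [ 1.7994e+02 -4.0000e-02  4.8570e+01] F [ 0.7 -2.   4. ]
tool d [-0.0008  0.0011  0.0008]
tcp in case [np.float64(0.1214), np.float64(0.398), np.float64(0.1128)]
```

Emit:
{"fn": "shift_gripper", "kwargs": {
  "deltas": [0,0,-0.01,0,0,0,0,0,-0.02,0,0,0,0,0,-0.025,0,0,0,0,0,-0.03,0,0,0,0,0,-0.03,0,0,0,0,0,-0.025,0,0,0,0,0,-0.02,0,0,0]
}}

```text
time_s: 4.57
ee_pos: [0.5113, 0.1962, 0.2747]
orientation: [180.0, -0.0, 48.6]
wrist_force: [1.5, -0.2, -3.3]
finger_gap: 0.008
gripper_force: 58.8
```

Emit:
{"fn": "shift_gripper", "kwargs": {
  "deltas": [0,0,0,0,0,4,0,0,0,0,0,6,0,0,0,0,0,6,0,0,0,0,0,6,0,0,0,0,0,6,0,0,0,0,0,6,0,0,0,0,0,4.4,0,0,0,0,0,0,0,0,0,0,0,0]
}}

```text
time_s: 5.32
ee_pos: [0.5109, 0.196, 0.2721]
orientation: [-180.0, 0.1, 10.3]
wrist_force: [0.4, -0.3, -3.3]
finger_gap: 0.0081
gripper_force: 59.0
```

```bash
python3 d.py 0.4456 -0.1749 0.272 180 0 10.23
```

```text
t 5.32 q [13.7 14.2 89.9  0.  76.  93.4] p [0.5109 0.196  0.2721] rpy [-1.7999e+02  7.0000e-02  1.0310e+01] F [ 0.4 -0.3 -3.3]
tool d [-1.306e-01  3.532e-01  3.000e-04]
tcp in case [np.float64(0.1201), np.float64(0.3984), np.float64(0.2721)]
rotvec tool [-0.01  0.07  0.08]
```

Emit:
{"fn": "shift_gripper", "kwargs": {
  "deltas": [-0.005,0.0135,0,0,0,0,-0.009,0.024,0,0,0,0,-0.0115,0.031,0,0,0,0,-0.0125,0.034,0,0,0,0,-0.0125,0.034,0,0,0,0,-0.0125,0.034,0,0,0,0,-0.0125,0.034,0,0,0,0,-0.0125,0.034,0,0,0,0,-0.0125,0.034,0,0,0,0,-0.0125,0.034,0,0,0,0]
}}

```text
time_s: 6.15
ee_pos: [0.4531, -0.1275, 0.2725]
orientation: [180.0, 0.0, 10.3]
wrist_force: [1.0, 0.2, -3.3]
finger_gap: 0.0077
gripper_force: 58.9
```

Emit:
{"fn": "shift_gripper", "kwargs": {
  "deltas": [-0.0115,0.03,0,0,0,0,-0.006,0.016,0,0,0,0,0,0,0,0,0,0,0,0,0,0,0,0,0,0,0,0,0,0]
}}

```text
time_s: 6.57
ee_pos: [0.4448, -0.1736, 0.2722]
orientation: [-180.0, 0.0, 10.2]
wrist_force: [-0.2, 0.5, -3.3]
finger_gap: 0.008
gripper_force: 58.9
```

```bash
python3 d.py 0.4456 -0.1749 0.117 180 0 10.23
python3 - <<'E'
from station import ctrl
from h import *
import cv2
c=ctrl.capture("top"); im=c["image"][:,:,::-1]; s=ctrl.capture("side")["image"][:,:,::-1]
a=cv2.resize(im[140:260,280:430],(750,600))[:,:]
b=cv2.resize(s[90:230,190:340],None,fx=2.6,fy=2.6)
a=cv2.resize(im[145:255,280:430],(409,300)); o=np.zeros((364,800,3),np.uint8); o[:300,:409]=a; o[:,410:]=b[:,:390]
cv2.imwrite("pics/p1.png",o)
E
```

```text
t 6.57 q [-29.6   8.1  97.8   0.   74.2  50.2] p [ 0.4448 -0.1736  0.2722] rpy [-1.7995e+02  2.0000e-02  1.0200e+01] F [-0.2  0.5 -3.3]
tool d [0.0007 0.0016 0.1552]
tcp in case [np.float64(-0.0106), np.float64(0.0464), np.float64(0.2722)]
rotvec tool [-0.05  0.02 -0.03]
```

View pics/p1.png

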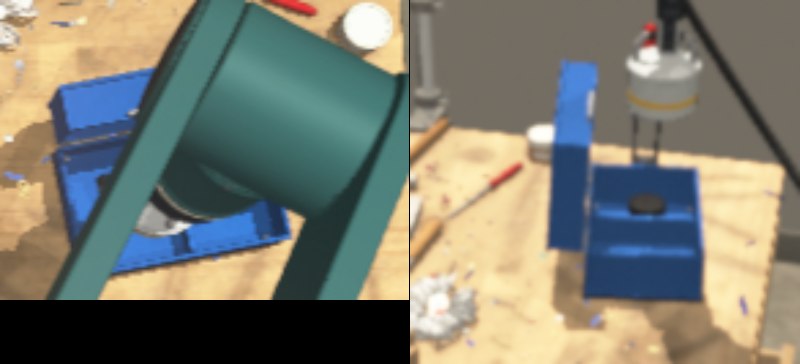

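The canister hangs upright over the bay, clear of the lid. I'll lower it.

Emit:
{"fn": "shift_gripper", "kwargs": {
  "deltas": [0.0007,0.0016,0.02,0,0,0,0,0,0.03,0,0,0,0,0,0.035,0,0,0,0,0,0.035,0,0,0,0,0,0.03,0,0,0,0,0,0.025,0,0,0,0,0,0.015,0,0,0,0,0,0.005,0,0,0,0,0,0,0,0,0,0,0,0,0,0,0]
}}

```text
time_s: 7.5
ee_pos: [0.447, -0.1752, 0.0779]
orientation: [180.0, -0.0, 10.2]
wrist_force: [0.1, 0.3, -3.0]
finger_gap: 0.0079
gripper_force: 58.8
```

```bash
python3 d.py 0.4456 -0.1749 0.0675
```

```text
t 7.5 q [-29.7  22.8 110.6  -0.   46.6  50.1] p [ 0.447  -0.1752  0.0779] rpy [ 1.7997e+02 -3.0000e-02  1.0240e+01] F [ 0.1  0.3 -3. ]
tool d [-0.0013 -0.0006  0.0104]
tcp in case [np.float64(-0.0087), np.float64(0.0445), np.float64(0.0779)]
```

Emit:
{"fn": "shift_gripper", "kwargs": {
  "deltas": [0,0,0.002,0,0,0,0,0,0.002,0,0,0,0,0,0.002,0,0,0,0,0,0.002,0,0,0,0,0,0,0,0,0]
}}

```text
time_s: 7.92
ee_pos: [0.4462, -0.1755, 0.0693]
orientation: [180.0, -0.0, 10.2]
wrist_force: [-0.3, 0.6, -3.2]
finger_gap: 0.0079
gripper_force: 58.8
```

Emit:
{"fn": "shift_gripper", "kwargs": {
  "deltas": [0,0,0.001,0,0,0,0,0,0.001,0,0,0,0,0,0,0,0,0]
}}

```text
time_s: 8.17
ee_pos: [0.4468, -0.1762, 0.0677]
orientation: [179.9, -0.0, 10.2]
wrist_force: [-1.4, -2.3, 1.7]
finger_gap: 0.008
gripper_force: 59.5
```

It has touched down, so I'll release and rise.

Emit:
{"fn": "shift_gripper", "kwargs": {
  "deltas": [0,0,0,0,0,0,0,0,0,0,0,0,0,0,0,0,0,0,0,0,0,0,0,0,0,0,0,0,0,0,0,0,0,0,0,0],
  "jaw": 0.04
}}

```text
time_s: 8.67
ee_pos: [0.4463, -0.1754, 0.0673]
orientation: [180.0, 0.0, 10.2]
wrist_force: [0.0, -0.2, 0.4]
finger_gap: 0.0401
gripper_force: 0.0
```

Emit:
{"fn": "shift_gripper", "kwargs": {
  "deltas": [0,0,-0.01,0,0,0,0,0,-0.02,0,0,0,0,0,-0.03,0,0,0,0,0,-0.035,0,0,0,0,0,-0.035,0,0,0,0,0,-0.035,0,0,0,0,0,-0.035,0,0,0,0,0,-0.03,0,0,0,0,0,0,0,0,0]
}}

```text
time_s: 9.42
ee_pos: [0.4494, -0.1771, 0.3037]
orientation: [179.6, -0.5, 10.2]
wrist_force: [2.8, -0.7, -0.1]
finger_gap: 0.0402
gripper_force: 0.0
```

```bash
python3 d.py 0.5 0 0.3
```

```text
t 9.42 q [-29.7   6.7  94.8  -0.   77.8  50.1] p [ 0.4494 -0.1771  0.3037] rpy [179.58  -0.49  10.19] F [ 2.8 -0.7 -0.1]
tool d [ 0.081  -0.1654  0.0032]
tcp in case [np.float64(-0.0066), np.float64(0.0422), np.float64(0.3037)]
```

Emit:
{"fn": "shift_gripper", "kwargs": {
  "deltas": [0.02,0.006,0,0,0,0,0.03,0.009,0,0,0,0,0.035,0.01,0,0,0,0,0.035,0.01,0,0,0,0,0.025,0.007,0,0,0,0,0.012,0,0,0,0,0,0,0,0,0,0,0,0,0,0,0,0,0,0,0,0,0,0,0],
  "jaw": 0
}}

```text
time_s: 10.17
ee_pos: [0.6066, -0.1886, 0.2969]
orientation: [-180.0, 0.1, 10.2]
wrist_force: [1.1, 0.1, 0.0]
finger_gap: 0.0003
gripper_force: 0.0
```

```bash
python3 d.py 0.5 0 0.16 180 0 10.23
python3 - <<'E'
from station import ctrl
import cv2,numpy as np
im=ctrl.capture("top")["image"][:,:,::-1]; s=ctrl.capture("side")["image"][:,:,::-1]
o=np.hstack([cv2.resize(im[120:260,280:430],(400,373)),cv2.resize(s[60:220,190:340],(350,373))])
cv2.imwrite("pics/p2.png",o)
E
```

```text
t 10.17 q [-23.5  20.8  76.7  -0.   82.6  56.3] p [ 0.6066 -0.1886  0.2969] rpy [-1.7995e+02  1.1000e-01  1.0180e+01] F [1.1 0.1 0. ]
tool d [-0.0714 -0.2044  0.1372]
tcp in case [np.float64(0.146), np.float64(0.0029), np.float64(0.2969)]
rotvec tool [-0.05  0.11 -0.06]
```

View pics/p2.png

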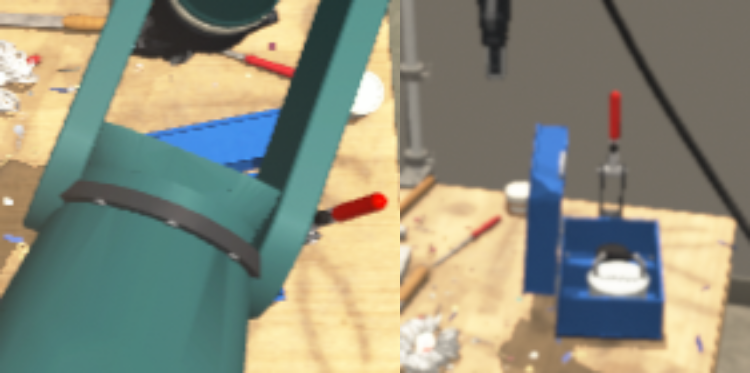

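The canister stands upright in the bay at about (617,278) in the side panel. The tool is behind the lid, so I'll descend and push.

Emit:
{"fn": "shift_gripper", "kwargs": {
  "deltas": [0,0.003,0.02,0,0,0,0,0,0.03,0,0,0,0,0,0.035,0,0,0,0,0,0.03,0,0,0,0,0,0.017,0,0,0,0,0,0.005,0,0,0,0,0,0,0,0,0,0,0,0,0,0,0]
}}

```text
time_s: 10.93
ee_pos: [0.609, -0.1924, 0.1616]
orientation: [179.9, -0.1, 10.2]
wrist_force: [0.6, -0.5, 0.5]
finger_gap: 0.0
gripper_force: 0.0
```

Emit:
{"fn": "shift_gripper", "kwargs": {
  "deltas": [-0.012,0,0,0,0,0,-0.012,0,0,0,0,0,-0.008,0,0,0,0,0,-0.008,0,0,0,0,0,0,0,0,0,0,0]
}}

```text
time_s: 11.35
ee_pos: [0.5702, -0.1999, 0.1626]
orientation: [179.9, -0.3, 10.1]
wrist_force: [1.7, 0.1, 1.9]
finger_gap: 0.0001
gripper_force: 0.8
```

```bash
python3 d.py 0.5 0 0.16 180 0 10.23
python3 - <<'E'
import numpy as np
for a in [1.5,1.4,1.3,1.2,1.1,1,.9,.8,.7,.6,.5,.4,.3,.2,.1,0]:
    u,h=.1,.0425; print(a,round(.065-u*np.cos(a)+h*np.sin(a)+.011,3),round(.06+u*np.sin(a)+h*np.cos(a),3))
E
```

```text
t 11.35 q [-25.9  24.6  90.7   0.   64.4  54. ] p [ 0.5702 -0.1999  0.1626] rpy [179.85  -0.26  10.12] F [1.7 0.1 1.9]
tool d [-0.034  -0.2091  0.0019]
tcp in case [np.float64(0.1082), np.float64(-0.0017), np.float64(0.1626)]
rotvec tool [ 0.15 -0.26 -0.11]
1.5 0.111 0.163
1.4 0.101 0.166
1.3 0.09 0.168
1.2 0.079 0.169
1.1 0.069 0.168
1 0.058 0.167
0.9 0.047 0.165
0.8 0.037 0.161
0.7 0.027 0.157
0.6 0.017 0.152
0.5 0.009 0.145
0.4 0.0 0.138
0.3 -0.007 0.13
0.2 -0.014 0.122
0.1 -0.019 0.112
0 -0.024 0.103
```

Emit:
{"fn": "shift_gripper", "kwargs": {
  "deltas": [-0.01,0,-0.003,0,0,0,-0.01,0,-0.002,0,0,0,-0.01,0,-0.001,0,0,0,-0.01,0,0.001,0,0,0,-0.01,0,0.001,0,0,0,-0.01,0,0.003,0,0,0,-0.01,0,0.004,0,0,0]
}}

```text
time_s: 11.93
ee_pos: [0.4994, -0.212, 0.1578]
orientation: [179.9, -0.0, 10.2]
wrist_force: [1.7, -0.1, 7.1]
finger_gap: -0.0001
gripper_force: 2.5
```

Emit:
{"fn": "shift_gripper", "kwargs": {
  "deltas": [-0.01,0,0.005,0,0,0,-0.009,0,0.006,0,0,0,-0.008,0,0.007,0,0,0,-0.008,0,0.008,0,0,0,-0.007,0,0.008,0,0,0,0,0,0,0,0,0]
}}

```text
time_s: 12.43
ee_pos: [0.4553, -0.2179, 0.1215]
orientation: [-179.8, 0.3, 10.1]
wrist_force: [-0.6, 0.3, 0.1]
finger_gap: 0.0
gripper_force: 0.0
```

```bash
python3 d.py 0.5 0 0.16
```

```text
t 12.43 q [-3.34e+01  2.07e+01  1.05e+02 -1.00e-01  5.46e+01  4.65e+01] p [ 0.4553 -0.2179  0.1215] rpy [-179.81    0.27   10.13] F [-0.6  0.3  0.1]
tool d [ 0.0821 -0.2068 -0.0382]
tcp in case [np.float64(-0.0081), np.float64(0.001), np.float64(0.1215)]
```

Emit:
{"fn": "shift_gripper", "kwargs": {
  "deltas": [-0.006,0,0.006,0,0,0,-0.006,0,0.006,0,0,0,-0.004,0,0.004,0,0,0,-0.002,0,0.003,0,0,0,0,0,0,0,0,0]
}}

```text
time_s: 12.85
ee_pos: [0.4403, -0.2216, 0.1035]
orientation: [-179.9, 0.1, 10.2]
wrist_force: [-0.6, 0.3, 1.2]
finger_gap: 0.0001
gripper_force: 0.0
```

Emit:
{"fn": "shift_gripper", "kwargs": {
  "deltas": [0,0,0.002,0,0,0,0,0,0.002,0,0,0,0,0,0,0,0,0]
}}

```text
time_s: 13.1
ee_pos: [0.4409, -0.2219, 0.1023]
orientation: [180.0, 0.1, 10.2]
wrist_force: [-7.7, 3.1, 26.7]
finger_gap: -0.0
gripper_force: 13.4
```

The lid is shut; the contact pressed back with 27 N at z = 102 mm. I'll lift off and go round to the lever's outer side.

Emit:
{"fn": "shift_gripper", "kwargs": {
  "deltas": [0,0,0,0,0,0,0,0,-0.015,0,0,0,0,0,-0.025,0,0,0,0,0,-0.035,0,0,0,0,0,-0.035,0,0,0,0,0,-0.035,0,0,0,0,0,-0.03,0,0,0,0,0,-0.015,0,0,0,0,0,0,0,0,0]
}}

```text
time_s: 13.85
ee_pos: [0.4437, -0.2233, 0.2946]
orientation: [179.7, -0.3, 10.2]
wrist_force: [0.6, -0.6, -0.3]
finger_gap: 0.0001
gripper_force: 0.0
```

Emit:
{"fn": "shift_gripper", "kwargs": {
  "deltas": [0.002,0.02,0,0,0,0,0.003,0.03,0,0,0,0,0.004,0.035,0,0,0,0,0.004,0.035,0,0,0,0,0.004,0.035,0,0,0,0,0.004,0.03,0,0,0,0,0.002,0.025,0,0,0,0,0,0.02,0,0,0,0,0,0,0,0,0,0,0,0,0,0,0,0]
}}

```text
time_s: 14.68
ee_pos: [0.5043, -0.4447, 0.2882]
orientation: [-179.9, 0.1, 10.1]
wrist_force: [-0.1, 0.2, -0.1]
finger_gap: 0.0
gripper_force: 0.0
```

```bash
python3 d.py 0.5 0 0.16 180 0 10.23
python3 - <<'E'
from station import ctrl
import cv2,numpy as np
im=ctrl.capture("top")["image"][:,:,::-1]; s=ctrl.capture("side")["image"][:,:,::-1]
o=np.hstack([cv2.resize(im[120:260,290:440],(400,373)),cv2.resize(s[60:220,190:340],(350,373))])
cv2.imwrite("pics/p3.png",o)
E
```

```text
t 14.68 q [-47.3  24.4  72.3  -0.   83.5  32.6] p [ 0.5043 -0.4447  0.2882] rpy [-1.7986e+02  9.0000e-02  1.0110e+01] F [-0.1  0.2 -0.1]
tool d [ 0.0741 -0.4382  0.1292]
tcp in case [np.float64(-0.0002), np.float64(-0.2309), np.float64(0.2882)]
rotvec tool [-0.14  0.09 -0.12]
```

View pics/p3.png

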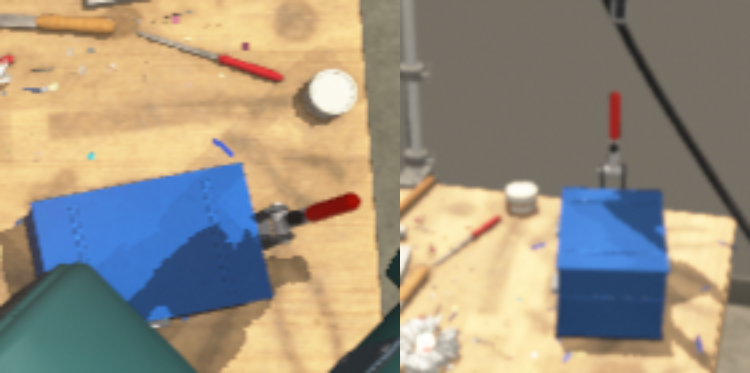

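The lid is fully shut, and the lever still leans outward at about (330,208) in the top panel. I'll descend outside it and push it over.

Emit:
{"fn": "shift_gripper", "kwargs": {
  "deltas": [0,0,0.015,0,0,0,0,0,0.025,0,0,0,0,0,0.03,0,0,0,0,0,0.02,0,0,0,0,0,0.004,0,0,0,0,0,0,0,0,0,0,0,0,0,0,0]
}}

```text
time_s: 15.37
ee_pos: [0.5051, -0.4441, 0.1974]
orientation: [180.0, -0.0, 10.2]
wrist_force: [0.2, 0.7, -0.1]
finger_gap: -0.0
gripper_force: 0.0
```

Emit:
{"fn": "shift_gripper", "kwargs": {
  "deltas": [0,-0.015,0,0,0,0,0,-0.015,0,0,0,0,0,-0.01,0,0,0,0,0,-0.01,0,0,0,0,0,-0.01,0,0,0,0,0,-0.01,0,0,0,0,0,-0.01,0,0,0,0,0,-0.006,0,0,0,0,0,0,0,0,0,0]
}}

```text
time_s: 16.12
ee_pos: [0.4891, -0.358, 0.1963]
orientation: [-179.9, 0.0, 10.2]
wrist_force: [0.2, 0.4, -0.5]
finger_gap: 0.0003
gripper_force: 0.0
```

```bash
python3 d.py 0.5 0 0.16
```

```text
t 16.12 q [-42.7  22.9  88.1   0.   69.   37. ] p [ 0.4891 -0.358   0.1963] rpy [-1.7993e+02  3.0000e-02  1.0220e+01] F [ 0.2  0.4 -0.5]
tool d [ 0.0742 -0.3503  0.0367]
tcp in case [np.float64(0.0003), np.float64(-0.1429), np.float64(0.1963)]
```

Emit:
{"fn": "shift_gripper", "kwargs": {
  "deltas": [0,-0.01,0,0,0,0,0,-0.01,0.001,0,0,0,0,-0.01,0.002,0,0,0,0,-0.01,0.003,0,0,0,0,-0.008,0.005,0,0,0,0,-0.008,0.006,0,0,0,0,-0.007,0.007,0,0,0,0,-0.006,0.007,0,0,0,0,-0.005,0.007,0,0,0,0,-0.004,0.007,0,0,0]
}}

```text
time_s: 16.95
ee_pos: [0.4754, -0.282, 0.1503]
orientation: [-180.0, 0.0, 10.2]
wrist_force: [0.1, 0.5, 1.0]
finger_gap: 0.0003
gripper_force: 0.6
```

Emit:
{"fn": "shift_gripper", "kwargs": {
  "deltas": [0,-0.002,0.006,0,0,0,0,-0.002,0.006,0,0,0,0,-0.002,0.006,0,0,0,0,-0.001,0.005,0,0,0,0,0,0,0,0,0]
}}

```text
time_s: 17.37
ee_pos: [0.4739, -0.2757, 0.1271]
orientation: [-179.9, 0.1, 10.2]
wrist_force: [-0.8, 0.2, -0.1]
finger_gap: -0.0001
gripper_force: 0.0
```

```bash
python3 d.py 0.5 0 0.16
```

```text
t 17.37 q [-37.4  23.1  99.5  -0.   57.4  42.4] p [ 0.4739 -0.2757  0.1271] rpy [-1.7994e+02  7.0000e-02  1.0170e+01] F [-0.8  0.2 -0.1]
tool d [ 0.0743 -0.2668 -0.0327]
tcp in case [np.float64(-0.0), np.float64(-0.0593), np.float64(0.1271)]
```

Emit:
{"fn": "shift_gripper", "kwargs": {
  "deltas": [0,0,0.002,0,0,0,0,0,0.002,0,0,0,0,0,0,0,0,0]
}}

```text
time_s: 17.62
ee_pos: [0.4747, -0.2762, 0.1256]
orientation: [180.0, -0.0, 10.2]
wrist_force: [-2.2, 2.5, 10.5]
finger_gap: -0.0001
gripper_force: 5.4
```

Emit:
{"fn": "shift_gripper", "kwargs": {
  "deltas": [0,0,0.002,0,0,0,0,0,0,0,0,0,0,0,0,0,0,0]
}}

```text
time_s: 17.87
ee_pos: [0.4748, -0.2763, 0.1252]
orientation: [179.9, -0.1, 10.2]
wrist_force: [-6.2, 5.0, 24.6]
finger_gap: 0.0004
gripper_force: 12.2
```

The lever stops firmly at grip-top height (125 mm). I'll back off, move aside and check.

Emit:
{"fn": "shift_gripper", "kwargs": {
  "deltas": [0,0,-0.015,0,0,0,0,0,-0.03,0,0,0,0,0,-0.035,0,0,0,0,0,-0.035,0,0,0,0,0,-0.03,0,0,0,0,-0.03,-0.015,0,0,0,0,-0.035,0,0,0,0,0,-0.035,0,0,0,0,0,-0.035,0,0,0,0,0,-0.035,0,0,0,0]
}}

```text
time_s: 18.7
ee_pos: [0.4441, -0.1076, 0.2827]
orientation: [180.0, -0.1, 10.1]
wrist_force: [-0.2, 0.4, -0.2]
finger_gap: 0.0
gripper_force: 0.0
```

Emit:
{"fn": "shift_gripper", "kwargs": {
  "deltas": [0,-0.035,0,0,0,0,0,-0.035,0,0,0,0,0,-0.035,0,0,0,0,0,-0.03,0,0,0,0,0,-0.02,0,0,0,0,0,0,0,0,0,0,0,0,0,0,0,0]
}}

```text
time_s: 19.28
ee_pos: [0.4171, 0.0444, 0.2826]
orientation: [180.0, -0.0, 10.3]
wrist_force: [0.8, -0.6, 0.7]
finger_gap: -0.0003
gripper_force: 0.0
```

```bash
python3 - <<'E'
from station import ctrl
import cv2,numpy as np
im=ctrl.capture("top")["image"][:,:,::-1]; s=ctrl.capture("side")["image"][:,:,::-1]
o=np.hstack([cv2.resize(im[120:260,290:440],(400,373)),cv2.resize(s[60:220,190:340],(350,373))])
cv2.imwrite("pics/p4.png",o)
E
```

```text
(no output)
```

View pics/p4.png

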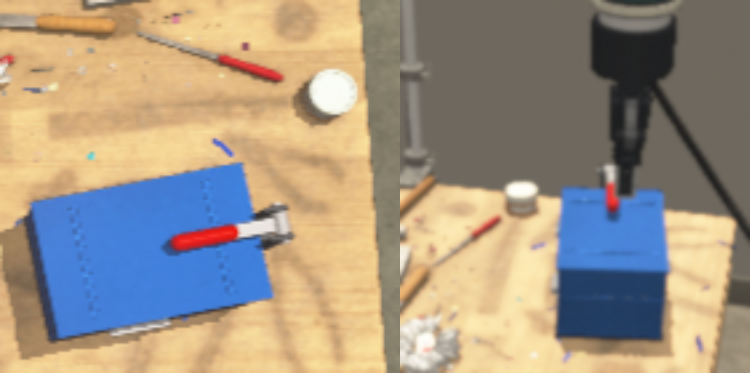

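The lid is shut and the lever lies flat across it, with the grip at about (205,238) in the top panel. I'll hand it in.

```bash
python3 -c "
from station import ctrl
print(ctrl.finish_job())"
```

```text
the job is handed in; nothing more can be done
None
```

I set the canister upright in the empty bay, shut the lid, swung the clamp lever down flat onto it, and handed the job in at about 19 s; the hand-in reported no verdict.

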